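# Find the heavy side of a flywheel and hold it down

### The arm

A 6-joint arm with a two-finger parallel gripper is mounted at the origin on a cart in front of the work surface, level with it; the furniture and walls round the work are solid. World frame = base frame: x ahead of the robot, y to its left, z up, the work surface at z = 0. Lengths are in m, angles in rad, forces in N, time in s.
With the tool pointing down it reaches from about 0.3 to 0.75 m from the base axis. Payload 8.5 kg.
Tool frame: the origin (TCP) lies where the fingers leave the gripper's body, on its centre line; the fingertips stand 73 mm ahead of it and the grasp point (between the pads) lies 54 mm ahead of it; z points along the fingers, y is the direction in which the jaws open and shut (so a half turn about z gives the same grasp; the last joint's range is limited). The gripper opens to 85 mm and grips with 20 to 120 N. Pads are 22 mm wide; open, the fingers measure 114 mm over their backs; the gripper's body (76 mm by 85 mm) begins 54 mm behind the grasp point. The pads swing forward as they close: fully open they stand 13 mm farther back than shut.
Start: joints at [1.025, 0.381, 1.297, -0, 1.464, -0.215], TCP at [0.179, 0.52, 0.304] pointing down, gripper open.
Joint ranges: [-3.11, 3.11], [-0.89, 2.33], [0.22, 2.48], [-1.42, 4.56], [0.17, 2.85], [-2.88, 2.88]. Speed limits (rad/s): [2.39, 2.39, 3.14, 3.14, 3.14, 3.14].

### API

Orientations are given as a rotation vector (axis times angle).
In Python, from cell import manip gives the robot as it stands. Calls block until the motion is done:
- manip.move_to(position, orientation): joint-space move of the TCP to a pose.
- manip.move_straight(position, frame=None, rate=0.15, contact_N=None): straight line of the TCP; frame=None keeps the orientation; rate is the mean speed in m/s. With contact_N (N) it stops when the force on the tool has changed by that much, and returns True; else False.
- manip.goto_joints(angles): joint-space move.
- manip.open() and manip.gripper_close(): open the fingers fully, or close them until they stop; the grip force is fixed at half the most.
- manip.sleep(seconds).
- manip.solve_ik(position, orientation): joint angles nearest the present ones, or None.
- manip.sense(): the state.
- manip.get_image(name): name is "scene" or "top" or "wrist"; returns a dict with "image" (384x512x3 uint8, blue, green, red), "depth" (384x512 float32, m along the optical axis (not along the pixel's ray), 0 where there is no reading), "intrinsics" (3x3 intrinsics, pixels), "xyz" and "rotation" of the camera in the world. Camera axes: x right, y down, z forward; pixel columns grow to the right and rows downward; lengths in m; the calibration is good to about 2 mm. The wrist camera is an equidistant fisheye: a pixel r from the principal point sees the ray r / f radians off the axis. A picture is of the moment at which its call begins.
A pose or a line that the arm cannot do raises manip.MotionError and nothing moves.
- manip.sign_off(): hands the job in, once; it reports no verdict.
Trained networks look in a picture, given as the dict that the camera call returned (one of the last four; its "shot" number tells which), for a name from the list of things; names that differ only in an ending like _2 or _b are one class to them, and where a whole thing is asked for, a point or a joint stands for the part that bears it (a point fixed in the world has none). Each returns a list of dicts, best first, with "score" (0 to 1); they miss things now and then, are a little off and sometimes report something else, mostly with a low value. They report only what shows in the picture. A call takes as long as a camera call.
- manip.find_in(picture, thing): "position" ([column, row] as shares, 0 to 1, of the picture: columns of its width, rows of its height, amid what is visible of it).
- manip.silhouettes(picture, thing): "region" (384x512 bool, what is visible of it) and "position" ([column, row] as shares, 0 to 1, of the picture: columns of its width, rows of its height, amid what is visible of it).
- manip.landmark_of(picture, thing): "position" ([column, row] as shares, 0 to 1, of the picture: columns of its width, rows of its height: a listed point, or the origin of a listed thing).
The state is a dict: "t": time; "joints": joint angles; "joint_velocities": joint speeds; "joint_efforts": joint torques, N m; "tcp_pos": TCP position; "orientation": TCP orientation; "ft_force": force on the tool from outside, world axes, zero at the start; "ft_torque": the same for the moment, N m; "grip_width": finger opening in m.
Only numpy, scipy, OpenCV 4.12 (cv2) and the standard library are available. Lean on these libraries where they do the work, as an engineer would, in place of code of your own. Each camera call takes 0.05 s, during which the arm holds its last target.

### The job

The flywheel on the balancing stand has a heavy side that cannot be seen, and its bearing drags, so by itself it stops short of hanging heavy side down; find the heavy side by turning the wheel by its rim and feeling or watching which way it wants to run. Then turn the wheel until the heavy side is straight below the axle and hold it still there with the rim pinched between the fingers: the job ends with you still holding it, so that I can mark it. Do not shove the things lying around the stand.

Things in the scene. Friction and masses are not known exactly. Their poses are not given: they have to be found in the camera images.
- stand: Grey balancing stand fixed on the bench: base plate 150 x 130 x 12 mm, pillar 44 mm wide behind the wheel (from 34 mm behind its centre on), nothing of it above 142 mm. Origin on the bench top straight below the wheel's centre; x along the axle, away from the wheel's front face towards the pillar, y to the left seen from the front, z up
- axle (a point): Centre of the wheel on the level axle, 120 mm above the bench, axes as the stand's; does not turn. The slug pulls with 0.13 to 0.18 N m at most, the bearing drags with 0.075 N m: let go with the heavy side well to one side, the wheel runs down without swinging and stops 23 to 36 degrees short of the bottom; within that angle of bottom or top it stays where it is put
- wheel: Aluminium flywheel, upright on the stand, 140 mm diameter, turning without stops. Its outer 20 mm is a flat rim 18 mm thick, to be pinched from above, one finger before and one behind it. A hidden slug about 50 mm from the axle makes one side heavy; where it lies relative to the rib differs each time. Origin at the wheel's centre, x along the axle as the stand's, z towards the rib's outer end
- rib_end (a point): Outer end of the one raised dark rib on the front face of the wheel, 9 mm wide, from the hub outwards, 48 mm from the axle: a mark to read the wheel's angle by; it does not tell the heavy side. At the start the wheel may be running down slowly for some seconds. The axle has 3 mm of soft end float either way
- loose_mould: Pink rubber mould 80 x 59 x 27 mm on the bench; origin under its centre. To be left alone
- half_mould: Opened mould half, cream and pink, 86 x 66 x 24 mm; origin under its centre. To be left alone
- tweezers: Steel tweezers 122 x 12 x 10 mm lying on the bench; origin under their centre. To be left alone

How it is judged:
At the end, for the whole second after the job is handed in: The heavy side is within 15 degrees of straight below the axle, the wheel is at rest, and the fingers hold it (more than 3 N on it) (y of heavy_spot in the frame of axle between -0.013 and 0.013 m and z of heavy_spot in the frame of axle below -0.03 m and contact force between the fingers and wheel above 3 N and angular speed of wheel below 0.1 rad/s); the arm keeps its last pose, push and grip.
It fails at once if a neighbouring thing was shoved (distance of any of loose_mould, half_mould, tweezers from where it was at the start of the episode above 0.03 m).
It also fails if it takes over 48 s, if anything falls off the work surface, if the arm or the gripper's body presses on something with over 40 N, if the wrist force passes 120 N, or if a joint passes its speed limit or range.

## Working session

There is one attempt and no reset: what is moved stays moved. The work goes in short steps, each a Python script; the robot and the scene stay as the last script left them, time stands still between calls to the robot, and variables do not carry over. Pictures are saved under pics/ and viewed, and the job is handed in when it is done.

```bash
ls; mkdir -p pics; cat > h.py <<'E'
from cell import manip
import numpy as np, cv2
from scipy.spatial.transform import Rotation as R
def pix2w(p,u,v,d):
    K=p["intrinsics"];c=np.array([(u-K[0,2])/K[0,0]*d,(v-K[1,2])/K[1,1]*d,d])
    M=np.array(p["rotation"])
    if M.shape!=(3,3): M=R.from_rotvec(M).as_matrix()
    return M@c+np.array(p["xyz"])
def ray(p,u,v):
    return pix2w(p,u,v,1.0)-np.array(p["xyz"])
def save(p,n): cv2.imwrite("pics/"+n+".png",p["image"])
E
python3 - <<'E'
from h import *
for n in ["scene","top"]:
    p=manip.get_image(n); save(p,n+"0"); print(n,p["xyz"],np.round(p["rotation"],3),p["intrinsics"])
    for t in ["wheel","axle","rib_end","stand","loose_mould","half_mould","tweezers"]:
        l=manip.landmark_of(p,t)
        for q in l[:1]:
            u,v=q["position"][0]*512,q["position"][1]*384
            d=p["depth"][min(383,int(v)),min(511,int(u))]
            print(t,q["score"],u,v,d,pix2w(p,u,v,d))
print(manip.sense())
E
```

```text
pics
scene [-0.13860254 -1.02354356  0.62530909] [-1.958  0.789 -0.451] [[438.2358989    0.         250.66259552]
 [  0.         438.2358989  189.381503  ]
 [  0.           0.           1.        ]]
wheel 0.67 244.3776 171.99360000000001 1.0831728 [ 0.51350619 -0.30864208  0.1364106 ]
axle 0.76 244.2752 175.296 1.0883147 [ 0.51362072 -0.30791589  0.12692585]
rib_end 0.85 240.0768 162.0864 1.0791279 [ 0.51171688 -0.29555752  0.15965363]
stand 0.82 246.4256 219.4176 1.1278471 [ 0.50259866 -0.32509441  0.0095468 ]
loose_mould 0.95 332.5952 250.2912 0.9837157 [ 0.53717782 -0.57166719  0.02585608]
half_mould 0.67 177.6128 223.7952 1.0911534 [ 0.35387325 -0.23352551  0.02167096]
tweezers 0.48 201.6768 253.0944 1.0088621 [ 0.33387085 -0.35466125  0.00773453]
top [ 0.36025363 -0.38437904  0.97532881] [-2.168  2.131 -0.105] [[364.24753739   0.         254.04814396]
 [  0.         364.24753739 190.2016071 ]
 [  0.           0.           1.        ]]
wheel 0.97 225.024 164.50560000000002 0.80244535 [ 0.51075882 -0.30146396  0.18685889]
axle 0.95 227.6864 167.11679999999998 0.8511624 [ 0.5139550
[... 351 characters left out ...]
481]
{'t': 0.8, 'joints': array([ 1.02465829e+00,  3.80586728e-01,  1.29739111e+00, -5.38188575e-06,
        1.46358542e+00, -2.15298245e-01]), 'joint_velocities': array([ 1.59181949e-03,  1.49101048e-03,  4.69154132e-05, -5.14029204e-04,
       -1.16134187e-03,  5.47377441e-04]), 'joint_efforts': array([-1.05849474e-04, -4.48290074e+01, -2.31453252e+01, -2.45363735e-04,
        6.55156509e-04, -4.80087658e-05]), 'tcp_pos': array([0.17865519, 0.52016011, 0.30393253]), 'orientation': array([5.17311583e-01, 3.09869219e+00, 3.97379749e-05]), 'ft_force': array([ 0.05424247, -0.11986937, -0.43268428]), 'ft_torque': array([-0.05419552, -0.00776778, -0.02668226]), 'grip_width': 0.08517407061876366}
```

```bash
python3 - <<'E'
import cv2,numpy as np
a=cv2.imread("pics/scene0.png")[100:290,130:390];b=cv2.imread("pics/top0.png")[90:300,130:390]
a=cv2.resize(a,(520,380),interpolation=2);b=cv2.resize(b,(520,420),interpolation=2)
cv2.imwrite("pics/a0.png",a);cv2.imwrite("pics/b0.png",b)
E
```

```text
(no output)
```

View pics/a0.png

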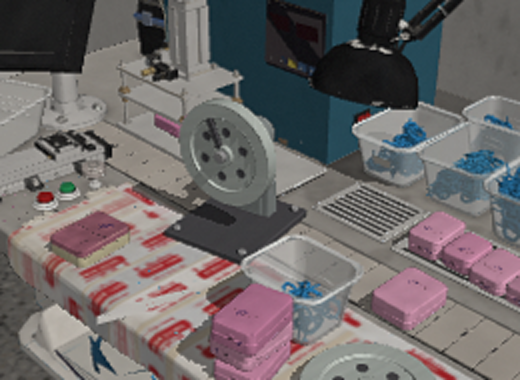

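View pics/b0.png

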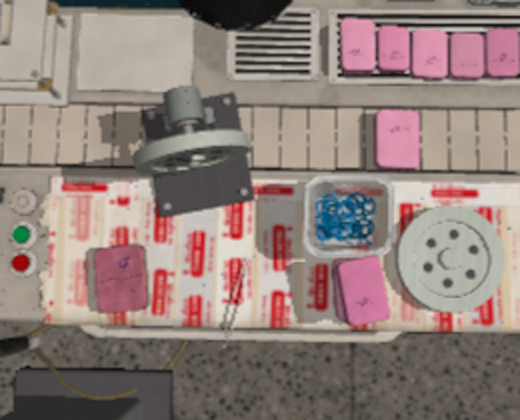

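```bash
cat >> h.py <<'E'
def cloud(p):
    d=p["depth"];K=p["intrinsics"];v,u=np.mgrid[0:384,0:512]
    c=np.stack([(u-K[0,2])/K[0,0]*d,(v-K[1,2])/K[1,1]*d,d],-1)
    M=np.array(p["rotation"])
    if M.shape!=(3,3): M=R.from_rotvec(M).as_matrix()
    return c@M.T+np.array(p["xyz"])
E
python3 - <<'E'
from h import *
P={n:manip.get_image(n) for n in ["scene","top"]}
print(manip.sense()["t"])
W={}
for n,p in P.items():
    C=cloud(p); s=manip.silhouettes(p,"wheel"); m=s[0]["region"]&(p["depth"]>0)
    q=C[m]; W[n]=q
    print(n,s[0]["score"],m.sum(),q.min(0),q.max(0))
    # front plane by ransac
    rng=np.random.default_rng(0);best=0
    for i in range(500):
        a,b,c=q[rng.choice(len(q),3,False)]; nn=np.cross(b-a,c-a); L=np.linalg.norm(nn)
        if L<1e-5: continue
        nn/=L
        if abs(nn[2])>.15: continue
        k=abs((q-a)@nn)<.0025
        if k.sum()>best: best=k.sum();bk=k
    if best:
        g=q[bk]; c=g.mean(0); nn=np.linalg.svd(g-c)[2][2]; nn*=np.sign(nn[0]); print("plane",best,c,nn,np.degrees(np.arctan2(nn[1],nn[0])))
        off=(q-c)@nn; print("offs",np.percentile(off,[1,5,25,50,75,95,99]))
    z=q[q[:,2]>0.165]; 
    c=z[:,:2].mean(0);e=np.linalg.svd(z[:,:2]-c)[2]; print("rimtop",len(z),c,e[0])
    r=manip.landmark_of(p,"rib_end")[0]; print("rib",r["position"],r["score"])
np.savez("w.npz",**W)
print(manip.sense()["t"])
E
```

```text
0.9
scene 0.61 1973 [ 0.4934877  -0.36834512  0.00722246] [ 0.62926224 -0.06396083  0.19020047]
plane 1300 [ 0.51141117 -0.30282325  0.1216265 ] [ 0.97984446  0.19972354 -0.00391672] 11.520882497632439
offs [-0.00823151 -0.00376673 -0.00136612  0.00038002  0.00226283  0.0084524
  0.01501196]
rimtop 328 [ 0.51470413 -0.30747951] [ 0.26342199 -0.9646807 ]
rib [0.4631, 0.4148] 0.91
top 0.79 962 [ 0.49590604 -0.36617297 -0.073671  ] [ 0.55692384 -0.19259864  0.1923033 ]
plane 507 [ 0.51088671 -0.29684623  0.13338945] [ 0.97949889  0.2013896  -0.00491452] 11.618372880985934
offs [-0.00791164 -0.00264787 -0.00088902  0.00180022  0.00712638  0.01467731
  0.01626131]
rimtop 426 [ 0.51790472 -0.29874726] [ 0.20542867 -0.97867209]
rib [0.4301, 0.4487] 0.94
1.1
```

```bash
python3 - <<'E'
from h import *
W=np.load("w.npz"); yaw=np.radians(11.57); ex=np.array([np.cos(yaw),np.sin(yaw),0]);ey=np.array([-np.sin(yaw),np.cos(yaw),0])
for n in W:
    q=W[n]; x=q@ex;y=q@ey;z=q[:,2]
    x0=0.511*ex[0]-0.3028*ex[1]
    k=(abs(x-x0)<.02)&(z>.03)
    r=z[k]>.16
    print(n,"y",np.percentile(y[k],[0,1,50,99,100]),"z",np.percentile(z[k],[0,1,99,100]))
    t=(z>.182); print(" toprim x",np.percentile(x[t],[0,5,50,95,100])-x0,"y",y[t].mean(),t.sum(), "x0",x0)
    # circle fit outermost: angular bins
    yc=np.median([y[k].min(),y[k].max()]);zc=.12
    for it in range(4):
        a=np.arctan2(z[k]-zc,y[k]-yc);rr=np.hypot(y[k]-yc,z[k]-zc)
        pts=[]
        for b in np.linspace(-np.pi,np.pi,49)[:-1]:
            j=np.where((a>=b)&(a<b+.131))[0]
            if len(j)>3: i=j[np.argsort(rr[j])[-2]]; pts.append([y[k][i],z[k][i]])
        pts=np.array(pts);A=np.c_[2*pts,np.ones(len(pts))];s=np.linalg.lstsq(A,(pts**2).sum(1),rcond=None)[0]
        yc,zc=s[:2]
    print(" circ",yc,zc,np.sqrt(s[2]+yc**2+zc**2))
# rib track
import time
c0=0.512*ex-0.0+0
for i in range(4):
    for n in ["scene","top"]:
        p=manip.get_image(n); r=manip.landmark_of(p,"rib_end")[0]; u,v=np.array(r["position"])*[512,384]
        d=ray(p,u,v);o=np.array(p["xyz"]); l=(x0-o@ex)/(d@ex); h=o+l*d
        print(n,manip.sense()["t"],"rib y,z",h@ey,h[2],r["score"])
E
```

```text
scene y [-0.46623033 -0.46434059 -0.40223804 -0.33098388 -0.3228749 ] z [0.05047219 0.05490344 0.18837113 0.19020047]
 toprim x [-0.0036027  -0.00214533  0.00378703  0.01557451  0.01772485] y -0.39959835762488155 104 x0 0.439885605397856
 circ -0.39659575700484995 0.12008091636001925 0.06909680984357551
top y [-0.46440286 -0.46180694 -0.39712887 -0.32934076 -0.32524491] z [0.05024441 0.06018097 0.19046068 0.1923033 ]
 toprim x [-0.00036897  0.0001647   0.00864632  0.016639    0.01850314] y -0.3954335426286898 221 x0 0.439885605397856
 circ -0.3947702456626795 0.125617670481639 0.06628990145992948
scene 1.2 rib y,z -0.3880333598972212 0.16149950957214637 0.67
top 1.3 rib y,z -0.3986789979195611 0.05165235352233566 0.66
scene 1.4 rib y,z -0.3858651890416817 0.16749658762034758 0.97
top 1.5 rib y,z -0.38190124185614566 0.16905690160863573 0.62
scene 1.6 rib y,z -0.3838371179436262 0.16258828612686482 0.91
top 1.7 rib y,z -0.37706879435176754 0.14352854041888363 0.65
scene 1.8 rib y,z -0.3921425619520478 0.16341785907448397 0.8
top 1.9 rib y,z -0.3824882289462623 0.14547344928509032 0.98
```

```bash
cat >> h.py <<'E'
yaw=np.radians(11.57); ex=np.array([np.cos(yaw),np.sin(yaw),0]);ey=np.array([-np.sin(yaw),np.cos(yaw),0]);ez=np.array([0,0,1.])
CX=0.4484;CY=-0.396;CZ=0.12
def W2(x,y,z): return (CX+x)*ex+(CY+y)*ey+z*ez   # stand frame -> world
def proj(p,X):
    M=np.array(p["rotation"])
    if M.shape!=(3,3): M=R.from_rotvec(M).as_matrix()
    c=(np.atleast_2d(X)-np.array(p["xyz"]))@M; K=p["intrinsics"]
    return c[:,:2]/c[:,2:]*[K[0,0],K[1,1]]+[K[0,2],K[1,2]]
def rect(p,xf=-0.009,N=300,h=0.075):
    # front view: right = -y, up = z
    g=np.array([[h,h],[-h,h],[-h,-h],[h,-h]])
    src=proj(p,[W2(xf,y,CZ+z) for y,z in g]).astype(np.float32)
    H=cv2.getPerspectiveTransform(src,np.array([[0,0],[N,0],[N,N],[0,N]],np.float32))
    return cv2.warpPerspective(p["image"],H,(N,N),flags=cv2.INTER_CUBIC)
def ribprof(p,xf=-0.011):
    # mean darkness in radius 18..46 vs angle (deg, measured from +z up towards +y (left))
    im=cv2.cvtColor(rect(p,xf),cv2.COLOR_BGR2GRAY).astype(np.float32)
    a=np.radians(np.arange(0,360,1.0)); r=np.linspace(.020,.044,25)
    A,Rr=np.meshgrid(a,r); s=300/.15
    mx=150-np.sin(A)*Rr*s; my=150-np.cos(A)*Rr*s
    return cv2.remap(im,mx.astype(np.float32),my.astype(np.float32),1)
E
python3 - <<'E'
from h import *
ims=[]
for n in ["scene","top"]:
    p=manip.get_image(n); ims.append(rect(p)); q=ribprof(p); m=q.max(0); m=cv2.GaussianBlur(np.r_[m,m,m][None],(9,1),0)[0][360:720]; print(n,np.argmin(m),m.min(),np.median(m)); print(np.round(m[::10]))
print(manip.sense()["t"])
cv2.imwrite("pics/r0.png",np.hstack(ims))
E
```

```text
scene 21 46.136303 109.98579
[108.  82.  47.  95. 102. 101. 104.  96. 105. 115. 118. 137. 143. 117.
 105. 104. 139. 126. 115. 113. 110. 110. 114. 114. 111. 111. 107. 107.
 110. 114. 107. 119. 115. 110. 109. 102.]
top 21 44.894043 123.53021
[150.  71.  45.  61.  65.  66.  80. 102. 127. 128. 136. 136. 156. 173.
 171. 164. 114. 124. 127. 120. 147. 144. 130. 132. 122. 114. 100.  89.
  84.  79.  72.  74. 110. 152. 177. 196.]
2.0
```

View pics/r0.png

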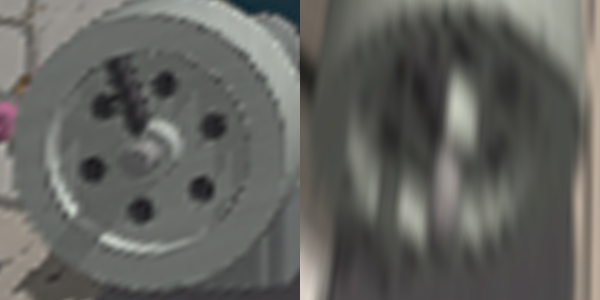

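```bash
python3 - <<'E'
from h import *
p=manip.get_image("scene")
def rb(p):
    m=ribprof(p).max(0); m=cv2.GaussianBlur(np.r_[m,m,m][None],(9,1),0)[0][360:720]; return np.argmin(m),m.min()
print(manip.sense()["t"],rb(p))
q=dict(p);q["image"]=cv2.imread("pics/scene0.png"); print(rb(q))
cv2.imwrite("pics/r1.png",np.hstack([rect(q),rect(p)]))
# IK check of approach
for s in (0,np.pi):
    M=np.c_[ey,ex,-ez] ; M=M@R.from_euler('z',s).as_matrix()
    assert abs(np.linalg.det(M)-1)<1e-6
    for a in (-50,-25,0,25,50):
        T=R.from_rotvec(ex*-np.radians(a)).as_matrix()  # tilt: +a toward +y
        c=W2(0,0,CZ)+ T@ez*(0.060+0.054)
        o=R.from_matrix(T@M).as_rotvec(); print(s,a,np.round(c,3),manip.solve_ik(c,o))
E
```

```text
2.05 (np.int64(21), np.float32(45.654266))
(np.int64(25), np.float32(45.32994))
0 -50 [ 0.536 -0.384  0.193] [-0.89986333  0.9131709   0.78362533  0.44632446  2.21071966 -0.97759783]
0 -25 [ 0.528 -0.345  0.223] [-0.83099501  0.69798705  1.01206776  0.22455416  1.80660457 -1.02185364]
0 0 [ 0.519 -0.298  0.234] [-7.19185365e-01  5.19942247e-01  1.27163177e+00 -4.44089210e-16
  1.35001864e+00 -9.21119959e-01]
0 25 [ 0.509 -0.251  0.223] [-0.56602266  0.42956113  1.52728975 -0.39505598  0.91065312 -0.5667815 ]
0 50 [ 0.501 -0.212  0.193] [-0.40273996  0.47877397  1.74379212 -1.19746359  0.74345803  0.26024837]
3.141592653589793 -50 [ 0.536 -0.384  0.193] [-0.89986333  0.9131709   0.78362533  0.44632446  2.21071966  2.16399482]
3.141592653589793 -25 [ 0.528 -0.345  0.223] [-0.83099501  0.69798705  1.01206776  0.22455416  1.80660457  2.11973901]
3.141592653589793 0 [ 0.519 -0.298  0.234] [-7.19185365e-01  5.19942247e-01  1.27163177e+00 -4.44089210e-16
  1.35001864e+00  2.22047269e+00]
3.141592653589793 25 [ 0.509 -0.251  0.223] [-0.56602266  0.42956113  1.52728975 -0.39505598  0.91065312  2.57481116]
3.141592653589793 50 [ 0.501 -0.212  0.193] [-0.40273996  0.47877397  1.74379212 -1.19746359  0.74345803 -2.88134429]
```

View pics/r1.png

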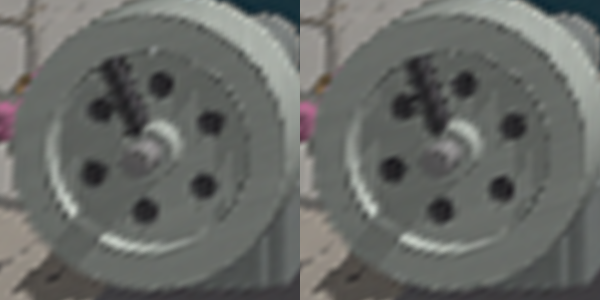

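```bash
cat >> h.py <<'E'
M0=np.c_[ey,ex,-ez]
def pose(a,r=0.060,dx=0.0):
    T=R.from_rotvec(-ex*np.radians(a)).as_matrix()
    return W2(dx,0,CZ)+T@ez*(r+0.054), R.from_matrix(T@M0).as_rotvec()
def rb(p):
    m=ribprof(p).max(0); m=cv2.GaussianBlur(np.r_[m,m,m][None],(9,1),0)[0][360:720]
    i=int(np.argmin(m)); k=np.arange(i-14,i+15); w=np.clip(90-m[k%360],0,None); return round(float((k*w).sum()/max(w.sum(),1e-6)),1),round(float(m.min()))
def look(): 
    p=manip.get_image("scene"); return round(manip.sense()["t"],2),rb(p),p
E
python3 - <<'E'
from h import *
print(look()[:2])
c,o=pose(0); manip.move_to(c+ez*0.09,o)
t,a,p=look(); print(t,a); cv2.imwrite("pics/r2.png",rect(p)); save(p,"s2")
manip.sleep(.4); print(look()[:2])
E
```

```text
(2.1, (19.6, 46))
5.26 (19.7, 47)
(5.71, (19.6, 47))
```

View pics/s2.png

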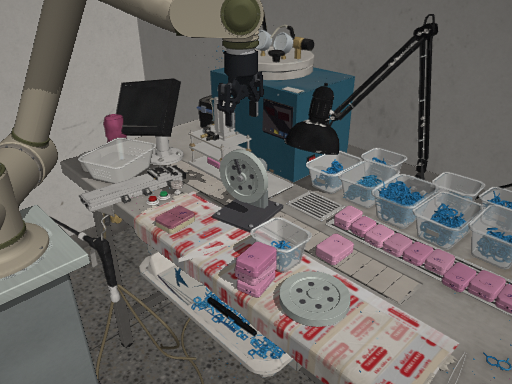

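```bash
cat >> h.py <<'E'
def arc(a0,a1,r=0.061,rate=0.08,step=8):
    n=int(np.ceil(abs(a1-a0)/step)); f=[]
    for a in np.linspace(a0,a1,n+1)[1:]:
        c,o=pose(a,r); manip.move_straight(c,o,rate=rate); s=manip.sense(); f.append(s)
    return f
def st(k=""):
    s=manip.sense(); print(k,"t",round(s["t"],2),"F",np.round(s["ft_force"],1),"T",np.round(s["ft_torque"],2),"w",round(s["grip_width"],4))
E
python3 - <<'E'
from h import *
for a in np.arange(40,-56,-8):
    j=manip.solve_ik(*pose(a,.061)); assert j is not None,a
c,o=pose(40,.061+.05); manip.move_to(c,o); st("above")
manip.move_straight(pose(40,.061)[0],rate=.12,contact_N=8); st("down")
p=manip.get_image("scene"); save(p,"s3")
manip.gripper_close(); st("closed"); print(look()[:2])
p=manip.get_image("scene"); save(p,"s4")
E
python3 -c "
import cv2,numpy as np
cv2.imwrite('pics/s34.png',np.hstack([cv2.resize(cv2.imread('pics/s%d.png'%i)[90:240,170:310],(390,418),interpolation=2) for i in (3,4)]))"
```

```text
above t 6.47 F [ 0.6 -0.3  0.7] T [0.24 0.09 0.01] w 0.0853
down t 7.04 F [ 0.5  0.6 -0.8] T [0.29 0.07 0.04] w 0.0857
closed t 7.72 F [0.  4.4 3.7] T [0.46 0.17 0.12] w 0.0172
(7.77, (19.6, 48))
```

View pics/s34.png

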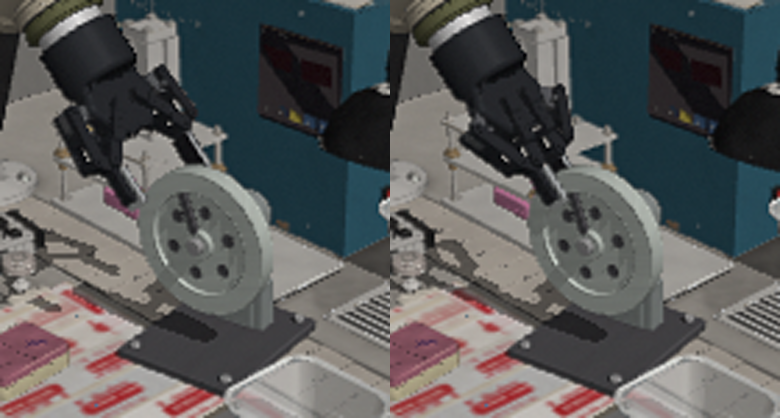

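Fingers straddle the rim cleanly and pinch it at upper left (width 17 mm), rib still at about 20°. Now I turn it clockwise and release.

```bash
python3 - <<'E'
from h import *
f=arc(40,-55)
for s in f: print(np.round(s["ft_force"],1),np.round(s["ft_torque"]@ex,2),round(s["t"],2))
print(look()[:2]); st("held")
manip.open(); print(look()[:2]); 
manip.move_straight(pose(-55,.061+.06)[0],rate=.2)
for i in range(3):
    t,a,p=look(); print(t,a); manip.sleep(.3)
t,a,p=look(); print(t,a)
cv2.imwrite("pics/r5.png",np.hstack([rect(p),cv2.resize(p["image"][90:240,170:320],(300,300))]))
E
```

```text
[-1.2  4.6  4.9] 0.58 8.19
[-0.2  4.3  5.9] 0.59 8.54
[-0.3  4.3  5.4] 0.65 8.89
[-0.4  3.5  6.7] 0.66 9.24
[-0.8  3.4  8. ] 0.75 9.59
[0.1 3.6 8.7] 0.74 9.94
[0.8 1.9 8. ] 0.65 10.29
[0.  0.5 8.5] 0.53 10.64
[-0.1 -0.3  8.6] 0.5 10.99
[ 1.  -0.3  7.2] 0.42 11.34
[-0.1 -1.4  7.7] 0.41 11.69
[ 0.4 -2.9  5.3] 0.2 12.04
(12.09, (284.0, 38))
held t 12.09 F [ 0.3 -3.   4.9] T [ 0.1  -0.47  0.26] w 0.0174
(12.81, (328.3, 36))
13.31 (328.3, 35)
13.66 (328.3, 34)
14.01 (328.3, 34)
14.36 (328.3, 35)
```

View pics/r5.png

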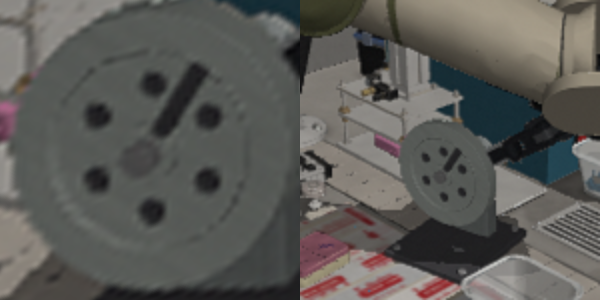

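```bash
python3 - <<'E'
from h import *
c,o=pose(-13,.061+.07); manip.move_to(c,o)
manip.move_straight(pose(-13,.061)[0],rate=.12,contact_N=8); st("down")
manip.gripper_close(); st("closed"); t,a,p=look(); print(t,a)
d=((-6-a[0])+180)%360-180; print("turn",d)
arc(-13,-13+d); manip.sleep(.5); st("end"); t,a,p=look(); print(t,a)
cv2.imwrite("pics/r6.png",np.hstack([rect(p),cv2.resize(p["image"][90:240,170:320],(300,300))]))
E
```

```text
down t 15.79 F [0.8 0.1 0.1] T [-0.1   0.02 -0.04] w 0.0853
closed t 16.42 F [ 0.  -0.6  3.3] T [-0.03  0.04  0.06] w 0.0168
16.47 (328.7, 43)
turn 25.30000000000001
end t 18.2 F [0.6 0.2 7.9] T [-0.19  0.    0.23] w 0.0172
18.25 (353.1, 44)
```

View pics/r6.png

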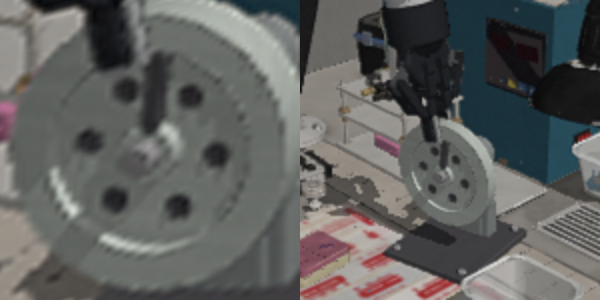

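```bash
python3 - <<'E'
from h import *
print(look()[:2]); st(); manip.sign_off()
E
```

```text
(18.3, (353.1, 44))
 t 18.3 F [0.2 1.6 8.4] T [-0.17 -0.    0.32] w 0.0169
the job is handed in; nothing more can be done
```

I found the heavy side, turned it to the bottom, and handed in at 18.3 s with the rim still pinched between the fingers.

- **Finding the heavy side:** I read the wheel's angle by its rib, measured from straight up, plus to the left seen from the front. At the start the wheel ran clockwise by itself and stopped with the rib at +19.6°. I then pinched the rim, turned it clockwise to –76° and let go. It ran back and stopped at –31.7°. Halfway between the two stops, the rib at –6°, puts the heavy side straight down. That makes each stop 25.7° short of the bottom, within the 23–36° you gave.
- **Holding it:** I pinched the rim again and turned the wheel until the rib was at –6.9°, about 1° from the target. Just before hand-in the angle was not changing, and the fingers were closed on the rim at about 17 mm. The grip force is not measured directly, so I took it from the finger opening and the fixed grip setting.
- **Checks:** None failed. I did not re-measure the things lying around the stand at the end, but the arm stayed above the wheel rim throughout and the force readings gave no sign of touching anything else.

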